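# Turn the puzzle wheel to its key pin and press it home

## Robot

A 6-joint arm with a two-finger parallel gripper is mounted at the origin on the work surface. World frame = base frame: x ahead of the robot, y to its left, z up, the work surface at z = 0. Lengths are in m, angles in rad, forces in N, time in s.
With the tool pointing down it reaches from about 0.4 to 0.825 m from the base axis. Payload 7 kg.
Tool frame: the origin (TCP) lies midway between the tips of the shut fingers; the grasp point (between the pads) lies arm.hold_point_z behind it (arm.hold_point_z is the distance from the TCP to the grasp point, in m); z points along the fingers, y is the line along which they close (so a half turn about z gives the same grasp; the last joint's range is limited). The gripper opens to 88 mm and grips with 3 to 60 N. Pads are 19 mm wide; open, the fingers measure 130 mm over their backs; the gripper's body (78 mm by 193 mm) begins 47 mm behind the grasp point.
Start: joints at [-1.02, 0.359, 0.012, 0, -1.224, -0.288], TCP at [0.175, -0.652, 0.2] pointing down, gripper open.
Joint ranges: [-3.07, 3.07], [-1.43, 2.12], [-1.02, 1.25], [-3.03, 1.67], [-3.05, -0], [-3.03, 3.03]. Speed limits (rad/s): [2.39, 2.39, 3.01, 3.14, 3.14, 3.14].

## Interface

Orientations are given as [roll, pitch, yaw] about the fixed x, y, z axes, in that order (R = Rz(yaw) Ry(pitch) Rx(roll)).
In Python, from station import arm gives the robot as it stands.
- The arm moves only by the shell command python3 -m crank 'ROWS' [OPENING] [FORCE]. ROWS is JSON, a list that holds one entry, the list of rows, each a list of 4 numbers: the shift along the tool's x, y, z in units of 25 mm (1.0 is 25 mm), then the turn about the tool's z in units of 5 degrees (1.0 is 5 degrees). A call has 1 to 12 rows; each row is the pose to reach, as a shift and turn from the pose commanded when the call began, along the tool's axes at that moment; what a row does not reach only later rows make up. A row lasts 1/8 s, in which the tool goes at most 62.5 mm and 10.7 degrees, less where a joint would pass 70% of its speed; a pose out of reach is approached as far as the arm can. A call with a gripper value outside its range is refused whole. OPENING is the closure, from 0 (fully open) to 1 (shut), set as the call begins (- or left out, the last holds). The fingers move at their own pace and stop on an object; FORCE is the grip in N (left out, the last holds). Time passes only in rows, so rows that repeat a pose let the fingers close. It gives the time, the measured TCP pose, the force, the opening and the grip force at its end, in the units of the state.
- arm.get_state(): the state, without advancing time (a new reading comes with each control period).
- arm.grab_frame(name): name is "side" or "top"; returns (picture, depth): 420x560x3 uint8, red, green, blue; 420x560 float32, m along the optical axis (not along the pixel's ray), 0 where there is no reading.
- arm.get_calibration(name): a dict with "mtx" (3x3 intrinsics, pixels), "k1" (the pictures are not rectified: a ray, as slopes to the right and down, at radius r is drawn at 1 + k1 r^2 times it, then the intrinsics apply), "R" (3x3) and "t" (3): a world point X has camera coordinates R X + t. Camera axes: x right, y down, z forward; pixel columns grow to the right and rows downward; lengths in m; the calibration is good to about 2 mm. A picture is of the moment at which its call begins. get_calibration takes no time and is no camera call.
- arm.job_done(): hands the job in; it is judged then, once.
Trained networks look in the newest picture that a camera, given by its name, has taken for a name from the list of things; names that differ only in an ending like _2 or _b are one class to them, and where a whole thing is asked for, a point or a joint stands for the part that bears it (a point fixed in the world has none). Each returns a list of dicts, best first, with "score" (0 to 1); they miss things now and then, are a little off and sometimes report something else, mostly with a low value. They report only what shows in the picture. A call takes as long as a camera call.
- arm.recognise(thing, camera): "extent" ([left, top, width, height] in pixels, round what is visible of it).
- arm.trace(thing, camera): "mask" (420x560 bool, what is visible of it) and "extent" ([left, top, width, height] in pixels, round what is visible of it).
The state is a dict: "t": time; "q": joint angles; "qd": joint speeds; "joint_efforts": joint torques, N m; "eef_pos": TCP position; "ee_rot": TCP orientation; "force": force on the tool from outside, world axes, zero at the start; "moment": the same for the moment, N m; "width": finger opening in m; "gripper_force": force on a finger pad.
Only numpy, scipy, OpenCV 4.12 (cv2) and the standard library are available. Lean on these libraries where they do the work, as an engineer would, in place of code of your own. Each camera call takes 0.05 s, during which the arm holds its last target. There are 200 camera calls.

## Task

Finish setting up the wooden puzzle: with a fingertip, gently push the peg on the blue wheel sideways to turn it until the notch in its rim is over the red pin, then press the wheel down until it is fully home on the board, and let go. Push and press only: do not pinch the peg or lift the wheel, and leave everything else on the table and the board where it is.

Things in the scene. Friction and masses are not known exactly. Their poses are not given: they have to be found in the camera images.
- board: fixed square wooden puzzle base, 240 x 240 x 14 mm, flat on the table; origin at the centre of its underside, straight below the wheel's axle; its +x axis points from the axle to the red pin, z up. Seen from above, a red stripe runs on outwards from the pin to the board's edge
- pin (a point): tip of the fixed red key pin: upright round pin, 10 mm diameter with a domed end, 79 mm from the wheel's axle, standing 10 mm above the board's upper face (tip 24 mm above the table)
- wheel (a joint): turn of the blue wheel on its upright axle: 0 (or any multiple of 2 pi) = notch straight above the pin; grows anticlockwise seen from above; no end stops, turns either way, stays where it is left (about 0.03 N m of friction). The wheel is 160 mm across and 12 mm thick with one notch in its rim, 16 mm wide and 13 mm deep (3 mm of play on each side of the pin); a white stripe on its top points to the notch
- seat (a joint): how far the wheel is pressed down its spindle, m: 0 = start, riding high, its underside 12 mm above the board and 2 mm clear of the pin; 0.011 = fully home against its stop, pin in the notch, underside 1 mm above the board. It is a snug fit: it needs about 4 N to move and stays where it is left. It stops at about 0.002 if it is pressed with the notch away from the pin, and pulled up it would rise (negative values)
- notch (a point): middle of the notch at the rim, 79 mm from the axle, at the wheel's underside; moves with the wheel
- wheel_top (a point): centre of the wheel's upper face, on the axle (38 mm above the table at the start, 27 mm when home); the face is flat all round but for the peg
- peg: round wooden peg fixed upright on the wheel, 18 mm diameter, 28 mm tall, its axis 55 mm from the axle on the side opposite to the notch; origin at the centre of its foot on the wheel's upper face. It is for pushing sideways with a fingertip (about 0.6 N turns the wheel)
- pawn: yellow game pawn, 22 mm wide, 42 mm tall, standing loose on a corner of the board away from the pin (bystander); origin under its base
- token: green round wooden counter, 24 mm across, 12 mm thick, lying loose on the other corner away from the pin (bystander); origin under its base
- mug: blue mug, 80 mm across, 90 mm tall, on the table (bystander); origin under its base
- bottle: clear drinks bottle with green band, 66 mm across, 200 mm tall, on the table (bystander); origin under its base
- tray: grey two-part tray of jigsaw pieces, 220 x 160 x 30 mm, on the table (bystander); origin under its centre
- timer: small white timer, 70 x 70 x 30 mm, on the table (bystander); origin under its centre
- dicecup: black dice cup, 70 mm across, 85 mm tall, on the table (bystander); origin under its base

How it is judged:
By the outcome, as a careful person would: the job done as asked, in the order asked, and still so for the second after the job is handed in, with the robot touching nothing.
It also fails if it takes over 64 s, if anything falls off the work surface, if the arm or the gripper's body presses on something with over 40 N, if the wrist force passes 120 N, or if a joint passes its speed limit or range.

## Working session

There is one attempt and no reset: what is moved stays moved. The work goes in short steps, Python scripts to look and compute and a shell command to move; the robot and the scene stay as the last step left them, time stands still between calls to the robot, and variables do not carry over. Pictures are saved under pics/ and viewed, at most 10 in all, crops included, and the job is handed in when it is done.

```bash
mkdir -p pics
cat > h.py <<'E'
from station import arm
import numpy as np, cv2
def snap(n,f):
    im,d=arm.grab_frame(n); cv2.imwrite('pics/'+f,cv2.cvtColor(im,cv2.COLOR_RGB2BGR)); return im,d
def rays(c,uv):
    K=np.array(c['mtx'],float); uv=np.atleast_2d(np.array(uv,float))
    p=np.c_[(uv[:,0]-K[0,2])/K[0,0],(uv[:,1]-K[1,2])/K[1,1]]; q=p.copy()
    for _ in range(20): q=p/(1+c['k1']*(q**2).sum(1,keepdims=True))
    return np.c_[q,np.ones(len(q))]
def onplane(n,uv,z):
    c=arm.get_calibration(n); R=np.array(c['R']);t=np.array(c['t'])
    d=rays(c,uv)@R; o=-R.T@t
    return o+d*((z-o[2])/d[:,2])[:,None]
def proj(n,X):
    c=arm.get_calibration(n); X=np.atleast_2d(X)@np.array(c['R']).T+np.array(c['t'])
    p=X[:,:2]/X[:,2:]; p=p*(1+c['k1']*(p**2).sum(1,keepdims=True)); K=np.array(c['mtx'])
    return np.c_[p[:,0]*K[0,0]+K[0,2],p[:,1]*K[1,1]+K[1,2]]
E
python3 - <<'E'
from h import *
snap('top','t0.png');snap('side','s0.png')
for n in('top','side'):
    c=arm.get_calibration(n);print(n,-np.array(c['R']).T@c['t'])
s=arm.get_state();print(s['t'],s['eef_pos'],s['ee_rot'],s['width'],s['force'],arm.hold_point_z)
E
```

```text
top [ 0.22410488 -0.08791335  1.678855  ]
side [-0.25473076  0.87965461  1.11146377]
0.1 [ 0.17519346 -0.65136652  0.19881523] [ 3.14008871e+00 -1.73272348e-04 -2.87888694e+00] 0.08780907987710275 [-0.02094257 -0.33378491  0.28768515] 0.0188
```

View pics/t0.png

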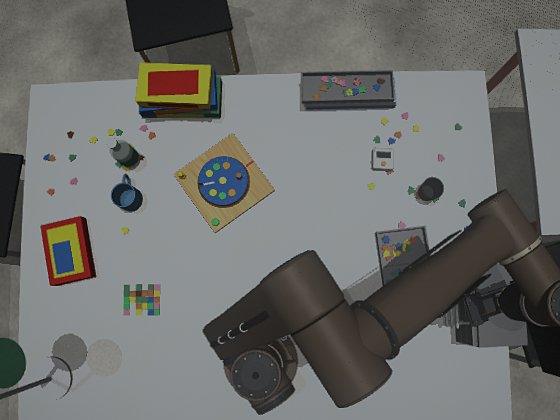

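View pics/s0.png

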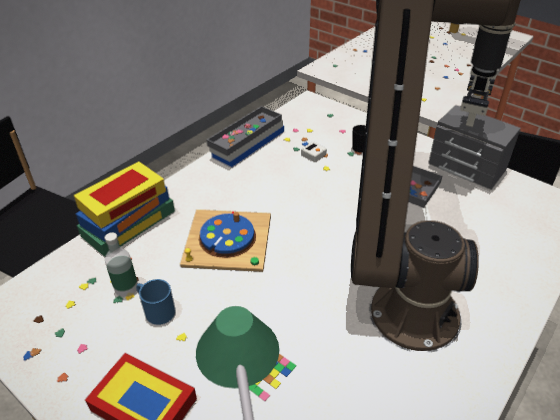

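The top view shows the board at about (225,183), with the red stripe at about (249,164) and the wheel's white stripe pointing left to (205,184). The arm is on the right, well clear of it. Next I'll zoom in.

Run:
```python
from h import *
a=cv2.imread('pics/t0.png')[125:240,165:285]; b=cv2.imread('pics/s0.png')[200:280,175:280]
a=cv2.resize(a,(480,460),interpolation=2);b=cv2.resize(b,(315*1,240),interpolation=2)
c=np.zeros((460,800,3),'uint8');c[:,:480]=a;c[:240,480:795]=b;cv2.imwrite('pics/z0.png',c)
im,d=arm.grab_frame('top')
for k in('wheel','peg','board','pawn','token','mug','bottle'):
    for r in arm.trace(k,'top')[:1]:
        m=r['mask'];v,u=np.nonzero(m);z={'wheel':.038,'peg':.066,'board':.014}.get(k,.03)
        print(k,r['score'],r['extent'],u.mean(),v.mean(),onplane('top',[[u.mean(),v.mean()]],z)[0].round(4))
        if k=='board':
            p=cv2.boxPoints(cv2.minAreaRect(np.c_[u,v].astype('float32')));print(onplane('top',p,.014).round(4), p)
```

```text
wheel 0.64 [201.8, 155.7, 46.1, 48.7] 223.00323450134772 180.44312668463613 [0.5727 0.1038 0.038 ]
board 0.62 [174.1, 133.9, 100.1, 98.2] 224.50627615062763 182.1479650057056 [0.572  0.1017 0.014 ]
[[ 0.6051  0.2746  0.014 ]
 [ 0.7474  0.0706  0.014 ]
 [ 0.5425 -0.0651  0.014 ]
 [ 0.4051  0.1358  0.014 ]] [[172.19006 173.78603]
 [233.5007  130.22322]
 [275.734   189.6627 ]
 [214.42337 233.22551]]
pawn 0.59 [177.2, 173.1, 4.9, 6.4] 180.55102040816325 174.57142857142858 [0.598  0.2435 0.03  ]
mug 0.57 [111.4, 173.9, 30.9, 37.4] 126.39015151515152 194.97979797979798 [0.5355 0.422  0.03  ]
bottle 0.97 [103.9, 141.6, 33.8, 26.9] 123.25361155698235 153.15088282504013 [0.6765 0.4361 0.03  ]
```

View pics/z0.png

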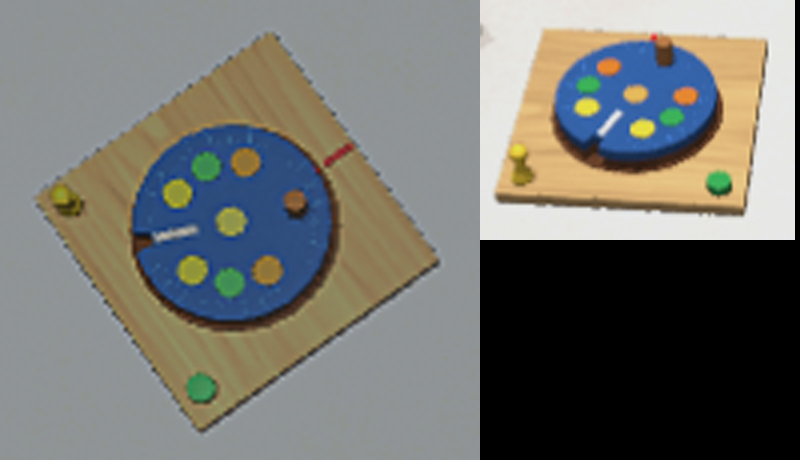

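The crop (4x) shows the peg at (295,202), which is top-view pixel (238.8,175.5). The notch is at (143,242), or pixel (200.8,185.5), and the red stripe runs from (325,165) to (353,148). The pawn and token sit on the left and bottom corners.

Run:
```python
from h import *
im=cv2.cvtColor(cv2.imread('pics/t0.png'),cv2.COLOR_BGR2HSV)
f=lambda a:np.array(a)/4+[165,125]-.4
c=onplane('top',f([[270,33],[440,262],[202,432],[37,198]]),.014)
print(c.round(4),c.mean(0)); e=c[1]-c[3]
B=c.mean(0)[:2]
mid=(c[0]+c[1])[:2]/2-B; print('pin ang',np.degrees(np.arctan2(mid[1],mid[0])))
blue=cv2.inRange(im,(105,120,30),(125,255,255));blue[:150]=0;blue[215:]=0;blue[:,:190]=0;blue[:,260:]=0
p=cv2.convexHull(cv2.findNonZero(blue))
el=cv2.fitEllipse(p);W=onplane('top',[el[0]],.038)[0];print('wheel',el,W)
red=(cv2.inRange(im,(170,120,60),(180,255,255))|cv2.inRange(im,(0,150,60),(5,255,255)));red[:, :240]=0;red[:,260:]=0;red[:150]=0;red[180:]=0
v,u=np.nonzero(red);P=onplane('top',np.c_[u,v],.014);print(len(u),P.mean(0));d=P.mean(0)[:2]-W[:2];print('stripe ang',np.degrees(np.arctan2(d[1],d[0])),np.linalg.norm(d))
for nm,q,z in(('peg',[[295,200]],.066),('pegfoot?',[[294,206]],.05),('notch',[[143,242]],.026),('stripein',[[198,230]],.038),('stripeout',[[153,238]],.038)):
    X=onplane('top',f(q),z)[0];d=X[:2]-W[:2];print(nm,X.round(4),np.linalg.norm(d),np.degrees(np.arctan2(d[1],d[0])))
for r in arm.trace('wheel','side')[:1]:print(r['extent'])
```

```text
[[ 0.7385  0.0753  0.014 ]
 [ 0.5411 -0.0613  0.014 ]
 [ 0.4071  0.1336  0.014 ]
 [ 0.6039  0.2691  0.014 ]] [0.57264658 0.10416293 0.014     ]
pin ang -55.36013774934841
wheel ((222.57164001464844, 180.310302734375), (48.50410842895508, 49.339500427246094), 61.70481491088867) [0.57321836 0.10519777 0.038     ]
13 [0.63288054 0.02086728 0.014     ]
stripe ang -54.72133599308959 0.1033015340630369
peg [0.5843 0.0516 0.066 ] 0.054751505445663526 -78.29823111012712
pegfoot? [0.583  0.0538 0.05  ] 0.05229501625111569 -79.20930544385888
notch [0.562  0.1792 0.026 ] 0.0748476476118833 98.63289465803639
stripein [0.5681 0.1327 0.038 ] 0.027924877706705573 100.52980021393705
stripeout [0.5626 0.1691 0.038 ] 0.06482193822694522 99.44164059166852
[201.9, 213.7, 54.8, 39.6]
```

```bash
cat >> h.py <<'E'
A=np.array([.5728,.1045])
def rows(targets):
    "targets: (x,y,z,yaw deg) -> rows from present measured pose"
    s=arm.get_state();p=np.array(s['eef_pos']);y=s['ee_rot'][2];c,q=np.cos(y),np.sin(y)
    out=[]
    for t in targets:
        d=np.array(t[:3])-p
        turn=-((t[3]-np.degrees(y)+180)%360-180)/5
        out.append([round(v,2) for v in ((c*d[0]+q*d[1])/.025,(q*d[0]-c*d[1])/.025,-d[2]/.025,turn)])
    print('pose',p.round(4),np.degrees(y).round(1),'f',np.round(s['force'],2),'t',s['t'],'w',s['width']);print(out)
def push(th,gap,z,r=.055):
    "pusher pose clockwise-pushing a peg at th deg, centre gap behind it"
    t=np.radians(th); p=A+r*np.array([np.cos(t),np.sin(t)])+gap*np.array([-np.sin(t),np.cos(t)])
    return (*p,z,th+90)
E
python3 -c "
from h import *
print(push(-79.5,.032,.12));rows([push(-79.5,.032,.15)])"
```

```text
(np.float64(0.6142871109441146), np.float64(0.05625251689973121), 0.12, 10.5)
pose [ 0.1753 -0.6518  0.1997] -164.9 f [ 0.11  0.04 -0.79] t 0.55 w 0.08737510659372415
[[np.float64(-24.31), np.float64(22.79), np.float64(1.99), np.float64(-35.09)]]
```

```bash
python3 -m crank '[[[-12,11.4,0,-17.5],[-12,11.4,0,-17.5],[-12,11.4,0,-17.5],[-12,11.4,0,-17.5],[-12,11.4,0,-17.5],[-12,11.4,0,-17.5],[-12,11.4,0,-17.5],[-12,11.4,0,-17.5],[-12,11.4,0,-17.5],[-12,11.4,0,-17.5]]]' 1 10
python3 -c "
from h import *
rows([push(-79.5,.032,.12)])"
```

```text
t: 1.8
eef_pos: [0.3908, -0.2989, 0.1997]
ee_rot: [3.142, -0.0, -1.356]
force: [-0.8, 0.6, -0.2]
width: 0.0008
gripper_force: 0.0
pose [ 0.3908 -0.2989  0.1997] -77.7 f [-0.78  0.6  -0.15] t 1.8 w 0.0007946150515670844
[[np.float64(-11.97), np.float64(-11.77), np.float64(3.19), np.float64(-17.63)]]
```

```bash
python3 -m crank '[[[-12,-11.8,0,-17.6],[-12,-11.8,0,-17.6],[-12,-11.8,0,-17.6],[-12,-11.8,0,-17.6],[-12,-11.8,0,-17.6],[-12,-11.8,0,-17.6],[-12,-11.8,0,-17.6],[-12,-11.8,0,-17.6],[-12,-11.8,3.2,-17.6],[-12,-11.8,3.2,-17.6],[-12,-11.8,3.2,-17.6],[-12,-11.8,3.2,-17.6]]]'
python3 - <<'E'
from h import *
rows([push(-79.5,.032,.12)])
a,_=snap('top','t1.png');b,_=snap('side','s1.png')
print(proj('top',[[*arm.get_state()['eef_pos']]]),proj('side',[[*arm.get_state()['eef_pos']]]))
c=np.zeros((460,800,3),'uint8');c[:400,:400]=cv2.resize(cv2.imread('pics/t1.png')[130:230,180:280],(400,400));c[:400,400:]=cv2.resize(cv2.imread('pics/s1.png')[180:280,180:280],(400,400));cv2.imwrite('pics/z1.png',c)
E
```

```text
t: 3.3
eef_pos: [0.6151, 0.0582, 0.1217]
ee_rot: [3.141, -0.003, 0.183]
force: [1.2, 0.0, 0.7]
width: 0.0005
gripper_force: 0.0
pose [0.6151 0.0582 0.1217] 10.5 f [1.18 0.02 0.7 ] t 3.3 w 0.0005013139154472986
[[np.float64(-0.05), np.float64(0.07), np.float64(0.07), np.float64(-0.0)]]
[[234.40419114 161.01737513]] [[227.14453423 195.72603754]]
```

View pics/z1.png

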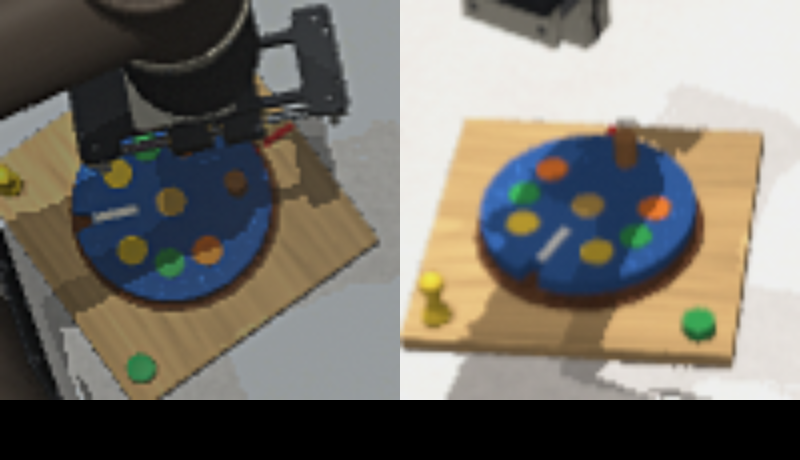

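In the zoom the fingertips hang above the wheel on the far side of the peg. The peg is at about (235,182) in the left crop and free. The board, pawn and token are undisturbed. Next I'll lower the tip and compute the arc.

```bash
python3 -m crank '[[[0,0.1,1.5,0],[0,0.1,2.4,0],[0,0.1,2.9,0],[0,0.1,2.9,0],[0,0.1,2.9,0]]]'
python3 - <<'E'
from h import *
rows([push(-79.5,.022,.049)]+[push(-79.5-a,.0185,.049) for a in (0,8,16,24,32,40,48,56,64,72,80)])
E
```

```text
t: 4.03
eef_pos: [0.6151, 0.0561, 0.0485]
ee_rot: [-3.142, -0.002, 0.184]
force: [0.5, -0.6, -0.5]
width: 0.0006
gripper_force: 0.0
pose [0.6151 0.0561 0.0485] 10.6 f [ 0.47 -0.55 -0.49] t 4.025 w 0.0006287824753413335
[[np.float64(-0.43), np.float64(-0.01), np.float64(-0.02), np.float64(0.01)], [np.float64(-0.57), np.float64(-0.01), np.float64(-0.02), np.float64(0.01)], [np.float64(-0.88), np.float64(0.07), np.float64(-0.02), np.float64(1.61)], [np.float64(-1.21), np.float64(0.11), np.float64(-0.02), np.float64(3.21)], [np.float64(-1.53), np.float64(0.1), np.float64(-0.02), np.float64(4.81)], [np.float64(-1.85), np.float64(0.04), np.float64(-0.02), np.float64(6.41)], [np.float64(-2.16), np.float64(-0.05), np.float64(-0.02), np.float64(8.01)], [np.float64(-2.45), np.float64(-0.19), np.float64(-0.02), np.float64(9.61)], [np.float64(-2.72), np.float64(-0.37), np.float64(-0.02), np.float64(11.21)], [np.float64(-2.96), np.float64(-0.59), np.float64(-0.02), np.float64(12.81)], [np.float64(-3.17), np.float64(-0.83), np.float64(-0.02), np.float64(14.41)], [np.float64(-3.35), np.float64(-1.1), np.float64(-0.02), np.float64(16.01)]]
```

```bash
python3 -m crank '[[[-0.4,0,0,0],[-0.57,0,0,0],[-0.72,0.04,0,0.8],[-0.88,0.07,0,1.6],[-1.05,0.09,0,2.4],[-1.21,0.11,0,3.2],[-1.37,0.11,0,4],[-1.53,0.1,0,4.8],[-1.69,0.08,0,5.6],[-1.85,0.04,0,6.4],[-2.01,0,0,7.2],[-2.16,-0.05,0,8]]]'
python3 - <<'E'
from h import *
rows([push(-119.5-a,.0185,.049) for a in range(5,61,5)])
a,_=snap('top','t2.png');b,_=snap('side','s2.png')
c=np.zeros((460,800,3),'uint8');c[:400,:400]=cv2.resize(cv2.imread('pics/t2.png')[130:230,180:280],(400,400));c[:400,400:]=cv2.resize(cv2.imread('pics/s2.png')[180:280,180:280],(400,400));cv2.imwrite('pics/z2.png',c)
E
```

```text
t: 5.52
eef_pos: [0.5606, 0.0471, 0.0476]
ee_rot: [-3.141, -0.0, -0.516]
force: [0.5, 0.4, -0.2]
width: 0.0007
gripper_force: 0.0
pose [0.5606 0.0471 0.0476] -29.6 f [ 0.55  0.44 -0.21] t 5.525 w 0.0006505238310132049
[[np.float64(-0.16), np.float64(0.02), np.float64(-0.06), np.float64(0.99)], [np.float64(-0.36), np.float64(0.06), np.float64(-0.06), np.float64(1.99)], [np.float64(-0.56), np.float64(0.08), np.float64(-0.06), np.float64(2.99)], [np.float64(-0.76), np.float64(0.08), np.float64(-0.06), np.float64(3.99)], [np.float64(-0.96), np.float64(0.07), np.float64(-0.06), np.float64(4.99)], [np.float64(-1.16), np.float64(0.04), np.float64(-0.06), np.float64(5.99)], [np.float64(-1.36), np.float64(-0.01), np.float64(-0.06), np.float64(6.99)], [np.float64(-1.55), np.float64(-0.08), np.float64(-0.06), np.float64(7.99)], [np.float64(-1.74), np.float64(-0.16), np.float64(-0.06), np.float64(8.99)], [np.float64(-1.91), np.float64(-0.25), np.float64(-0.06), np.float64(9.99)], [np.float64(-2.08), np.float64(-0.37), np.float64(-0.06), np.float64(10.99)], [np.float64(-2.24), np.float64(-0.49), np.float64(-0.06), np.float64(11.99)]]
```

View pics/z2.png

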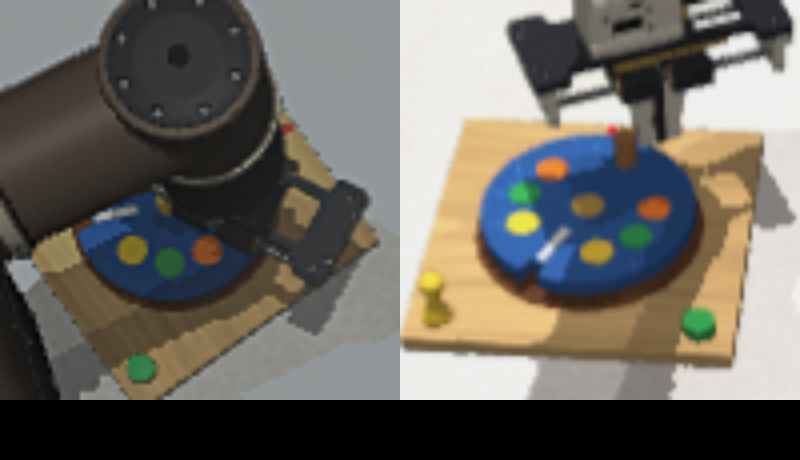

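The wheel has not moved. The side crop shows the finger at (650,140), just right of the peg at (625,145), and the notch is still at front-left. I need to check the geometry before doing anything else.

Run:
```python
from h import *
p=np.array(arm.get_state()['eef_pos'])
f=lambda X,n:((proj(n,X)-[180,180 if n=='side' else 130])*4).round(0).tolist()
print('tip',f(p,'side'),f(p,'top'))
t=np.radians(-79.5)
for z in(.038,.066):print('peg',z,f([*(A+.055*np.array([np.cos(t),np.sin(t)])),z],'side'))
print('axle',f([*A,.038],'side'),'pin',f([*(A+.079*np.array([np.cos(np.radians(-55)),np.sin(np.radians(-55))])),.024],'side'),f([*(A+.079*np.array([np.cos(np.radians(-55)),np.sin(np.radians(-55))])),.024],'top'))
print('rim x+-',f([A[0]+.08,A[1],.038],'side'),f([A[0]-.08,A[1],.038],'side'))
im=cv2.imread('pics/s2.png')[180:225,225:265];cv2.imwrite('pics/z3.png',cv2.resize(im,(640,720)[:2] if 0 else (530,596),interpolation=2))
```

```text
tip [[258.0, 160.0]] [[241.0, 213.0]]
peg 0.038 [[234.0, 159.0]]
peg 0.066 [[232.0, 131.0]]
axle [[195.0, 203.0]] pin [[211.0, 146.0]] [[252.0, 149.0]]
rim x+- [[119.0, 157.0]] [[276.0, 250.0]]
```

View pics/z3.png

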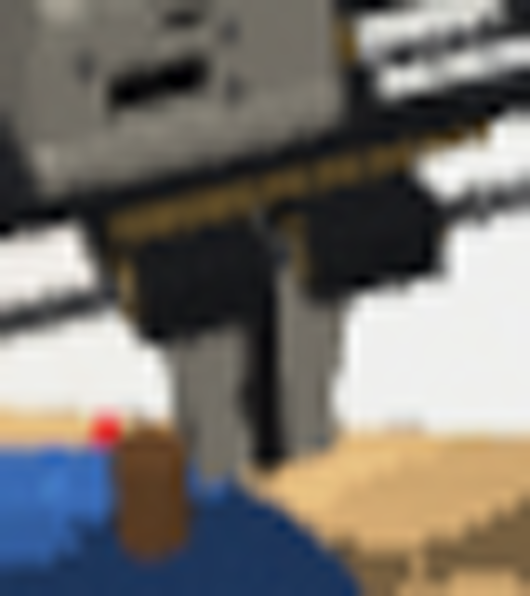

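Run:
```python
from h import *
im,d=arm.grab_frame('side');c=arm.get_calibration('side');R=np.array(c['R']);t=np.array(c['t'])
def X(u,v):
    q=rays(c,[[u,v]])[0]*d[v,u];return (R.T@(q-t)).round(4)
for u,v,n in((236,215,'peg'),(236,218,'peg'),(240,210,'fL'),(240,213,'fL'),(245,213,'mid'),(245,214,'mid'),(245,215,'mid'),(247,211,'fR'),(247,213,'fR'),(224,231,'whl'),(235,228,'whl'),(210,265,'board')):print(n,X(u,v),im[v,u])
print(arm.get_state()['eef_pos'])
```

```text
peg [0.5853 0.0572 0.0606] [95 64 39]
peg [0.5798 0.0636 0.0561] [88 58 34]
fL [0.5569 0.0671 0.1033] [114 110 101]
fL [0.561  0.064  0.0871] [112 108  99]
mid [0.5513 0.0528 0.0847] [19 18 20]
mid [0.5524 0.0519 0.0795] [18 18 19]
mid [0.5993 0.0041 0.0155] [137 111  75]
fR [0.5502 0.045  0.0878] [113 108 100]
fR [0.5477 0.0481 0.0834] [111 107  98]
whl [0.5818 0.1155 0.0395] [145 115  57]
whl [0.566  0.0846 0.0383] [29 55 92]
board [0.536  0.2241 0.0141] [225 187 125]
[0.56069761 0.04721307 0.0475493 ]
```

Depth puts the actual fingertip near z≈0.077, although the pose reads 0.0475. The tip passed over the top of the peg, so I'll trust the cameras for height. I'll lift, go back behind the peg, and measure the offset there.

```bash
python3 -c "
from h import *
rows([push(-79.5,.034,.065),push(-79.5,.034,.035)])"
```

```text
pose [0.5607 0.0472 0.0475] -29.4 f [0.15 0.5  0.81] t 5.675 w 0.000424144125132884
[[np.float64(1.75), np.float64(-1.42), np.float64(-0.7), np.float64(-7.97)], [np.float64(1.75), np.float64(-1.42), np.float64(0.5), np.float64(-7.97)]]
```

```bash
python3 -m crank '[[[0,0,-0.7,0],[0.9,-0.7,-0.7,-4],[1.75,-1.4,-0.7,-8],[1.75,-1.4,-0.7,-8],[1.75,-1.4,-0.7,-8],[1.75,-1.4,0,-8],[1.75,-1.4,0.5,-8],[1.75,-1.4,0.5,-8]]]'
python3 - <<'E'
from h import *
rows([push(-79.5,.034,.022)])
im,d=snap('side','s4.png');c=arm.get_calibration('side');R=np.array(c['R']);t=np.array(c['t'])
p=arm.get_state()['eef_pos'];print(proj('side',p))
vv,uu=np.mgrid[190:235,200:270];q=rays(c,np.c_[uu.ravel(),vv.ravel()])*d[vv,uu].ravel()[:,None]
W=(q-t)@R;g=im[vv,uu].reshape(-1,3).astype(int);dist=np.hypot(W[:,0]-p[0],W[:,1]-p[1])
ok=(dist<.03)&(W[:,2]>.045)
for i in np.nonzero(ok)[0][-25:]:print(uu.ravel()[i],vv.ravel()[i],W[i].round(3),g[i])
z=cv2.resize(cv2.imread('pics/s4.png')[180:240,200:280],(800,600),interpolation=2);cv2.imwrite('pics/z4.png',z)
E
```

```text
t: 6.68
eef_pos: [0.6149, 0.0557, 0.0328]
ee_rot: [3.141, 0.003, 0.183]
force: [-0.0, 0.2, 0.0]
width: 0.0007
gripper_force: 0.0
pose [0.6149 0.0557 0.0328] 10.5 f [-0.05  0.18  0.  ] t 6.675 w 0.0007499096337685602
[[np.float64(0.06), np.float64(-0.03), np.float64(0.43), np.float64(-0.0)]]
[[229.54400213 217.13528692]]
230 212 [0.606 0.061 0.064] [97 94 87]
234 212 [0.597 0.053 0.063] [108  75  49]
235 212 [0.595 0.05  0.062] [102  72  45]
236 212 [0.587 0.054 0.07 ] [122  89  56]
237 212 [0.589 0.048 0.064] [138 104  68]
227 213 [0.607 0.073 0.067] [98 98 96]
228 213 [0.605 0.071 0.067] [111 109 101]
229 213 [0.605 0.067 0.064] [102  99  91]
233 213 [0.592 0.063 0.069] [95 48 42]
234 213 [0.592 0.058 0.066] [99 65 40]
235 213 [0.588 0.058 0.067] [100  66  40]
236 213 [0.59  0.052 0.062] [100  67  40]
233 214 [0.593 0.062 0.064] [71 57 52]
234 214 [0.589 0.062 0.066] [99 68 42]
233 215 [0.59  0.065 0.063] [65 54 53]
234 215 [0.587 0.064 0.064] [91 62 38]
236 215 [0.586 0.056 0.06 ] [96 64 39]
233 216 [0.594 0.061 0.054] [54 51 58]
234 216 [0.588 0.063 0.059] [82 57 36]
235 216 [0.587 0.06  0.058] [88 60 35]
233 217 [0.593 0.063 0.052] [49 52 65]
234 217 [0.589 0.063 0.054] [83 58 39]
235 217 [0.586 0.061 0.055] [86 58 33]
234 218 [0.59  0.062 0.049] [82 57 39]
235 219 [0.588 0.06  0.045] [88 59 35]
```

View pics/z4.png

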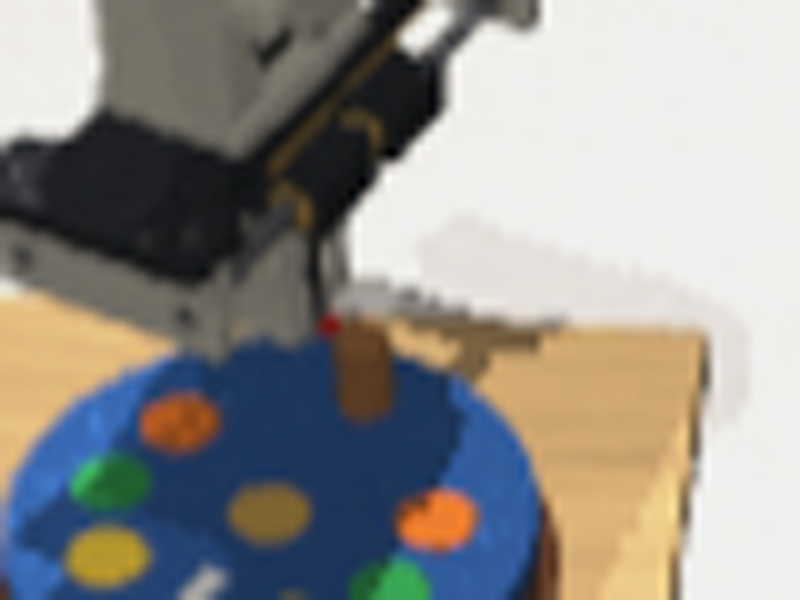

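The crop shows the finger's lower edge at (290,340), left of the peg at (363,370). Its tip is at z≈0.06 against a reading of 0.033, so the offset is about +27 mm. I'll go down another 13 mm, to about 8 mm above the wheel, then push a short way.

```bash
python3 -m crank '[[[0,0,0.3,0],[0,0,0.5,0],[0,0,0.5,0],[-0.4,0,0.5,0],[-0.65,0,0.5,0],[-0.85,0.07,0.5,1],[-1.05,0.1,0.5,2],[-1.25,0.12,0.5,3],[-1.25,0.12,0.5,3]]]'
python3 - <<'E'
from h import *
im,d=snap('side','s5.png');rows([push(-94.5-a,.0185,.02) for a in range(5,61,5)])
z=cv2.resize(cv2.imread('pics/s5.png')[180:270,180:290],(733,600),interpolation=2);cv2.imwrite('pics/z5.png',z)
E
```

```text
t: 7.85
eef_pos: [0.5854, 0.0474, 0.0225]
ee_rot: [-3.141, -0.0, -0.077]
force: [0.1, -0.3, 0.3]
width: 0.0002
gripper_force: 0.0
pose [0.5857 0.0475 0.0225] -4.3 f [-0.24  0.06 -0.56] t 7.9 w 0.0005034394211149043
[[np.float64(-0.15), np.float64(0.02), np.float64(0.1), np.float64(1.03)], [np.float64(-0.35), np.float64(0.06), np.float64(0.1), np.float64(2.03)], [np.float64(-0.55), np.float64(0.08), np.float64(0.1), np.float64(3.03)], [np.float64(-0.75), np.float64(0.08), np.float64(0.1), np.float64(4.03)], [np.float64(-0.95), np.float64(0.07), np.float64(0.1), np.float64(5.03)], [np.float64(-1.15), np.float64(0.04), np.float64(0.1), np.float64(6.03)], [np.float64(-1.35), np.float64(-0.01), np.float64(0.1), np.float64(7.03)], [np.float64(-1.54), np.float64(-0.08), np.float64(0.1), np.float64(8.03)], [np.float64(-1.73), np.float64(-0.16), np.float64(0.1), np.float64(9.03)], [np.float64(-1.9), np.float64(-0.26), np.float64(0.1), np.float64(10.03)], [np.float64(-2.07), np.float64(-0.37), np.float64(0.1), np.float64(11.03)], [np.float64(-2.23), np.float64(-0.5), np.float64(0.1), np.float64(12.03)]]
```

View pics/z5.png

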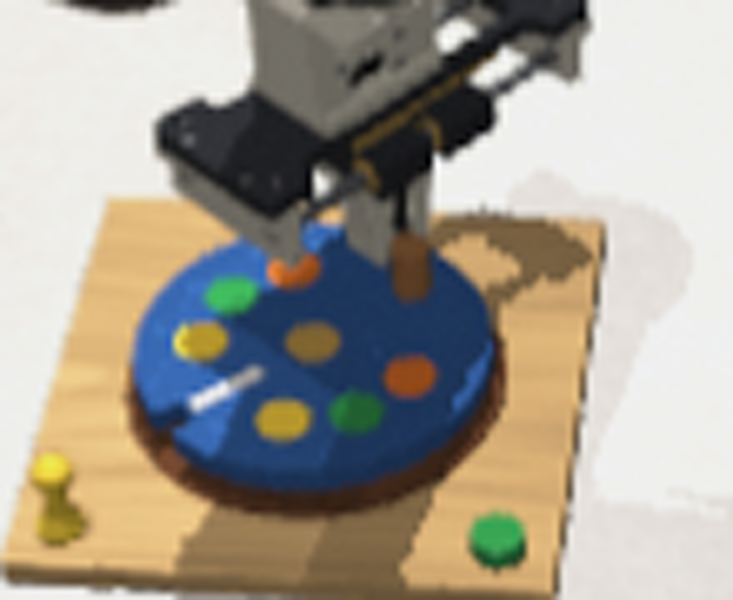

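The wheel now turns. The peg is at crop (410,268), against the finger, and the stripe has swung clockwise. I'll continue the arc.

```bash
python3 -m crank '[[[-0.15,0.02,0,1],[-0.35,0.06,0,2],[-0.55,0.08,0,3],[-0.75,0.08,0,4],[-0.95,0.07,0,5],[-1.15,0.04,0,6],[-1.35,0,0,7],[-1.54,-0.08,0,8],[-1.73,-0.16,0,9],[-1.9,-0.26,0,10],[-2.07,-0.37,0,11],[-2.23,-0.5,0,12]]]'
python3 - <<'E'
from h import *
rows([push(-154.5-a,.0185,.0225) for a in range(5,61,5)])
E
```

```text
t: 9.4
eef_pos: [0.5313, 0.0642, 0.0223]
ee_rot: [-3.142, -0.0, -1.126]
force: [0.3, -0.6, -0.2]
width: 0.0008
gripper_force: 0.3
pose [0.5313 0.0642 0.0223] -64.5 f [ 0.33 -0.63 -0.21] t 9.4 w 0.0008017556287176454
[[np.float64(-0.19), np.float64(0.06), np.float64(-0.01), np.float64(1.0)], [np.float64(-0.39), np.float64(0.1), np.float64(-0.01), np.float64(2.0)], [np.float64(-0.59), np.float64(0.12), np.float64(-0.01), np.float64(3.0)], [np.float64(-0.8), np.float64(0.13), np.float64(-0.01), np.float64(4.0)], [np.float64(-1.0), np.float64(0.11), np.float64(-0.01), np.float64(5.0)], [np.float64(-1.2), np.float64(0.08), np.float64(-0.01), np.float64(6.0)], [np.float64(-1.39), np.float64(0.03), np.float64(-0.01), np.float64(7.0)], [np.float64(-1.59), np.float64(-0.03), np.float64(-0.01), np.float64(8.0)], [np.float64(-1.77), np.float64(-0.11), np.float64(-0.01), np.float64(9.0)], [np.float64(-1.95), np.float64(-0.21), np.float64(-0.01), np.float64(10.0)], [np.float64(-2.12), np.float64(-0.32), np.float64(-0.01), np.float64(11.0)], [np.float64(-2.27), np.float64(-0.45), np.float64(-0.01), np.float64(12.0)]]
```

```bash
python3 -m crank '[[[-0.19,0.06,0,1],[-0.39,0.1,0,2],[-0.59,0.12,0,3],[-0.8,0.13,0,4],[-1.0,0.11,0,5],[-1.2,0.08,0,6],[-1.39,0.03,0,7],[-1.59,-0.03,0,8],[-1.77,-0.11,0,9],[-1.95,-0.21,0,10],[-2.12,-0.32,0,11],[-2.27,-0.45,0,12]]]'
python3 - <<'E'
from h import *
rows([push(-214.5-a,.0185,.0225) for a in range(3,25,3)])
im,d=snap('side','s6.png');snap('top','t6.png')
c=np.zeros((600,800,3),'uint8');c[:,:400]=cv2.resize(cv2.imread('pics/s6.png')[185:275,200:260],(400,600));c[:400,400:]=cv2.resize(cv2.imread('pics/t6.png')[130:230,180:280],(400,400));cv2.imwrite('pics/z6.png',c)
E
```

```text
t: 10.9
eef_pos: [0.5166, 0.1202, 0.0221]
ee_rot: [3.141, -0.001, -2.173]
force: [-0.2, -0.6, 0.1]
width: 0.0003
gripper_force: 0.3
pose [0.5166 0.1202 0.0221] -124.5 f [-0.15 -0.6   0.07] t 10.9 w 0.0003343725775175712
[[np.float64(-0.13), np.float64(0.03), np.float64(-0.02), np.float64(0.6)], [np.float64(-0.25), np.float64(0.06), np.float64(-0.02), np.float64(1.2)], [np.float64(-0.37), np.float64(0.08), np.float64(-0.02), np.float64(1.8)], [np.float64(-0.49), np.float64(0.1), np.float64(-0.02), np.float64(2.4)], [np.float64(-0.61), np.float64(0.11), np.float64(-0.02), np.float64(3.0)], [np.float64(-0.73), np.float64(0.11), np.float64(-0.02), np.float64(3.6)], [np.float64(-0.85), np.float64(0.11), np.float64(-0.02), np.float64(4.2)], [np.float64(-0.97), np.float64(0.1), np.float64(-0.02), np.float64(4.8)]]
```

View pics/z6.png

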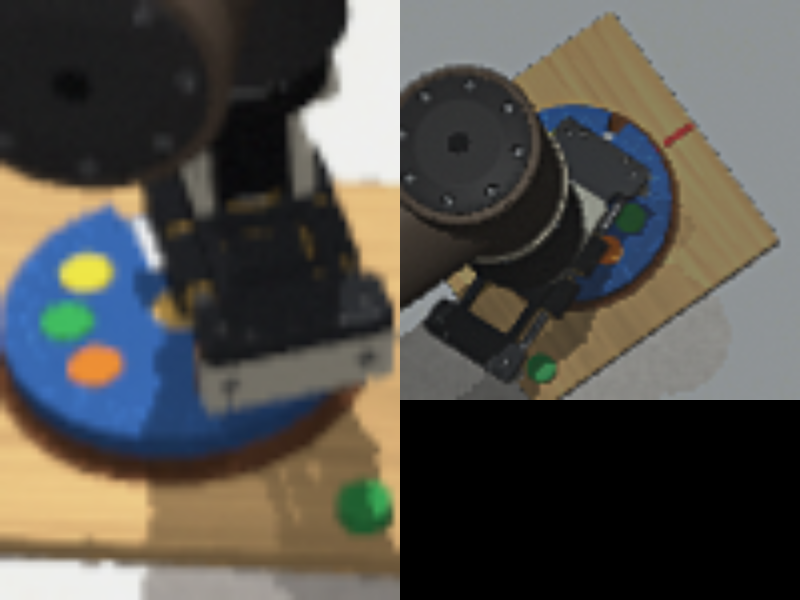

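In the top crop the notch is at (613,122), which is pixel (233.3,160.5). The red stripe runs from (668,143) to (690,127), so more clockwise turning is needed. I'll measure the angle precisely.

```bash
cat >> h.py <<'E'
def notch(f):
    im=cv2.imread('pics/'+f);hs=cv2.cvtColor(im,cv2.COLOR_BGR2HSV)
    vv,uu=np.mgrid[140:225,190:262];P=onplane('top',np.c_[uu.ravel(),vv.ravel()],.037)[:,:2]-A
    r=np.hypot(*P.T);th=np.degrees(np.arctan2(P[:,1],P[:,0]));h=hs[vv,uu].reshape(-1,3).astype(int)
    print('white',end=' ');w=(h[:,1]<70)&(h[:,2]>130)&(r<.072)&(r>.02)
    for i in np.nonzero(w)[0]:print((th[i].round(1),r[i].round(3)),end='')
    b=(h[:,0]<25)&(r>.066)&(r<.078)
    print('\nbrown');[print((th[i].round(1),r[i].round(3)),h[i].tolist(),end='') for i in np.nonzero(b)[0]]
E
python3 -c "
from h import *
notch('t0.png');print();notch('t6.png')"
```

```text
white (np.float64(94.7), np.float64(0.045))(np.float64(95.2), np.float64(0.042))(np.float64(95.7), np.float64(0.039))(np.float64(96.4), np.float64(0.035))(np.float64(97.2), np.float64(0.032))(np.float64(96.1), np.float64(0.061))(np.float64(96.5), np.float64(0.058))(np.float64(97.0), np.float64(0.055))(np.float64(97.5), np.float64(0.052))(np.float64(98.1), np.float64(0.049))(np.float64(98.8), np.float64(0.045))(np.float64(99.6), np.float64(0.042))(np.float64(100.6), np.float64(0.039))(np.float64(99.1), np.float64(0.062))(np.float64(99.7), np.float64(0.059))(np.float64(100.4), np.float64(0.055))(np.float64(101.1), np.float64(0.052))
brown
(np.float64(96.9), np.float64(0.078)) [11, 154, 48](np.float64(97.2), np.float64(0.075)) [14, 162, 41](np.float64(97.6), np.float64(0.071)) [15, 191, 40](np.float64(99.7), np.float64(0.075)) [11, 149, 84](np.float64(100.2), np.float64(0.072)) [13, 171, 85](np.float64(100.8), np.float64(0.069)) [12, 174, 79](np.float64(102.2), np.float64(0.076)) [11, 161, 79](np.float64(102.8), np.float64(0.073)) [10, 160, 78]
white (np.float64(-25.3), np.float64(0.063
[... 5256 characters left out ...]
 22](np.float64(133.9), np.float64(0.076)) [15, 24, 21](np.float64(139.6), np.float64(0.069)) [0, 20, 25](np.float64(137.4), np.float64(0.076)) [0, 12, 21](np.float64(143.4), np.float64(0.07)) [0, 0, 23](np.float64(147.9), np.float64(0.067)) [0, 0, 23](np.float64(142.8), np.float64(0.074)) [15, 21, 24](np.float64(144.9), np.float64(0.073)) [0, 0, 24](np.float64(149.3), np.float64(0.069)) [0, 20, 25](np.float64(146.3), np.float64(0.075)) [0, 0, 23](np.float64(149.7), np.float64(0.076)) [0, 0, 23](np.float64(151.9), np.float64(0.075)) [15, 22, 23](np.float64(-180.0), np.float64(0.067)) [0, 9, 28](np.float64(159.7), np.float64(0.074)) [0, 0, 31](np.float64(-180.0), np.float64(0.074)) [0, 9, 27]
```

Notch is at about −28°, pin at −55°, so 27° remain; the finger is thinner than I assumed (effective gap ≈12.5 mm). I'll push about 23° more, then back off for an unobstructed look.

```bash
python3 -c "
from h import *
rows([push(-208-a,.0125,.0225) for a in (4,8,12,16,20,23)]+[push(-231,.04,.0225)])"
```

```text
pose [0.5171 0.1206 0.0222] -124.4 f [ 0.2  -0.9  -0.77] t 11.0 w 0.0005352038560438568
[[np.float64(-0.14), np.float64(-0.02), np.float64(-0.01), np.float64(-0.48)], [np.float64(-0.29), np.float64(0.01), np.float64(-0.01), np.float64(0.32)], [np.float64(-0.44), np.float64(0.04), np.float64(-0.01), np.float64(1.12)], [np.float64(-0.6), np.float64(0.05), np.float64(-0.01), np.float64(1.92)], [np.float64(-0.76), np.float64(0.05), np.float64(-0.01), np.float64(2.72)], [np.float64(-0.88), np.float64(0.05), np.float64(-0.01), np.float64(3.32)], [np.float64(0.18), np.float64(0.36), np.float64(-0.01), np.float64(3.32)]]
```

```bash
python3 -m crank '[[[-0.15,0,0,0],[-0.3,0,0,0.4],[-0.45,0.04,0,1.2],[-0.6,0.05,0,2],[-0.76,0.05,0,2.8],[-0.88,0.05,0,3.4],[-0.88,0.05,0,3.4],[-0.2,0.2,0,3.4],[0.2,0.36,0,3.4],[0.2,0.36,-1.5,3.4],[0.2,0.36,-2.5,3.4]]]'
python3 -c "
from h import *
rows([(.5,-.13,.09,-141)])"
```

```text
t: 12.38
eef_pos: [0.5065, 0.1208, 0.0861]
ee_rot: [-3.141, 0.001, -2.468]
force: [0.4, 0.5, -0.3]
width: 0.0004
gripper_force: 0.0
pose [0.5065 0.1208 0.0861] -141.4 f [ 0.42  0.5  -0.29] t 12.375 w 0.0004014042742574012
[[np.float64(6.46), np.float64(-7.68), np.float64(-0.16), np.float64(-0.08)]]
```

```bash
python3 -m crank '[[[6.4,-7.6,-0.5,0],[6.4,-7.6,-0.5,0],[6.4,-7.6,-0.5,0],[6.4,-7.6,-0.5,0],[6.4,-7.6,-0.5,0],[6.4,-7.6,-0.5,0]]]'
python3 - <<'E'
from h import *
rows([])
im,d=snap('side','s7.png');snap('top','t7.png')
c=np.zeros((600,800,3),'uint8');c[:,:400]=cv2.resize(cv2.imread('pics/s7.png')[185:275,200:260],(400,600));c[:400,400:]=cv2.resize(cv2.imread('pics/t7.png')[130:230,180:280],(400,400));cv2.imwrite('pics/z7.png',c)
E
```

```text
t: 13.12
eef_pos: [0.4994, -0.1274, 0.0972]
ee_rot: [3.142, 0.0, -2.47]
force: [1.2, -0.2, -0.1]
width: 0.0004
gripper_force: 0.0
pose [ 0.4994 -0.1274  0.0972] -141.5 f [ 1.18 -0.21 -0.14] t 13.125 w 0.00043765908802337816
[]
```

View pics/z7.png

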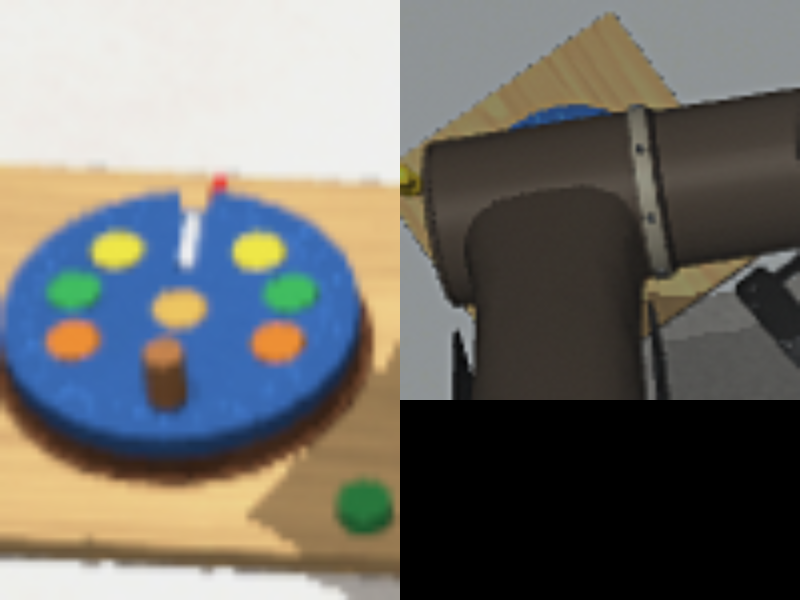

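The side view is clear: notch at crop (195,203), white stripe (188,242), red stripe (220,183), peg top (164,352). The notch still needs several degrees clockwise. I'll compute that with the axle fitted in the same view.

```bash
cat >> h.py <<'E'
def sidemeas(f,z=.038):
    im=cv2.imread('pics/'+f);h=cv2.cvtColor(im,cv2.COLOR_BGR2HSV)
    roi=np.zeros(h.shape[:2],'uint8');cv2.fillPoly(roi,[proj('side',[[*(A+.09*np.array([np.cos(a),np.sin(a)])),.03] for a in np.linspace(0,6.28,60)]).astype(np.int32)],255)
    b=cv2.inRange(h,(100,130,100),(125,255,255))&roi
    v,u=np.nonzero(b);P=onplane('side',np.c_[u,v],z)[:,:2]
    C=np.array(cv2.minEnclosingCircle(P.astype('float32'))[0]);print('circle',cv2.minEnclosingCircle(P.astype('float32')))
    def ang(m,z,nm,lo,hi):
        v,u=np.nonzero(m)
        if len(u)==0: return print(nm,'none')
        P=onplane('side',np.c_[u,v],z)[:,:2]-C;r=np.hypot(*P.T);k=(r>lo)&(r<hi);d=P[k].mean(0) if k.any() else [0,0]
        print(nm,k.sum(),np.degrees(np.arctan2(d[1],d[0])).round(2),np.hypot(*d).round(4))
    ang(cv2.inRange(h,(0,0,150),(180,90,255))&roi,z,'white',.02,.062)
    ang((cv2.inRange(h,(172,120,80),(180,255,255))|cv2.inRange(h,(0,160,80),(4,255,255)))&cv2.dilate(roi,np.ones((15,15))),.014,'red',.07,.125)
    ang(cv2.inRange(h,(5,40,0),(14,200,160))&roi,z+.01,'peg',.03,.075)
E
python3 - <<'E'
from h import *
sidemeas('s0.png');sidemeas('s7.png')
f=lambda x,y:[[200+x/6.667-.4,185+y/6.667-.4]]
for n,q,z in(('notch',f(195,203),.036),('stripe far',f(191,215),.038),('stripe near',f(185,268),.038),('pegtop',f(164,352),.066),('red',f(220,184),.014)):
    d=onplane('side',q,z)[0][:2]-A;print(n,np.degrees(np.arctan2(d[1],d[0])),np.hypot(*d))
E
```

```text
circle ((0.5750954747200012, 0.11165448278188705), 0.07962040603160858)
white 42 91.52 0.0381
red 2 -55.15 0.1152
peg 33 -79.7 0.0557
circle ((0.5747637748718262, 0.11154618859291077), 0.07994963973760605)
white 48 -66.55 0.0246
red 3 -54.82 0.1137
peg 33 129.47 0.0531
notch -46.85596627792904 0.0720766602489917
stripe far -45.28313544951113 0.061717326243784926
stripe near -37.38477579266194 0.026420500480783652
pegtop 121.94753959330063 0.05753365386799457
red -52.25962516726325 0.10982275699620973
```

Run:
```python
from h import *
h=cv2.cvtColor(cv2.imread('pics/s7.png'),cv2.COLOR_BGR2HSV)
f=lambda x,y:[[200+x/6.667-.4,185+y/6.667-.4]]
def dots(lo,hi):
    n,l,s,c=cv2.connectedComponentsWithStats(cv2.inRange(h,lo,hi)[205:245,198:258])
    return [(c[i]+[198,205],s[i,4]) for i in range(1,n) if s[i,4]>15]
g=dots((40,100,60),(85,255,255));y=dots((13,90,120),(35,190,255))+dots((20,150,150),(35,255,255));o=dots((5,170,150),(15,255,255))
for n,L in(('green',g),('yel/centre',y),('orange',o)):
    for c,a in L: print(n,c.round(1),a,onplane('side',[c],.038)[0][:2].round(4))
C=onplane('side',f(179,309),.038)[0][:2];print('centre',C)
w=cv2.inRange(h,(0,0,170),(180,80,255));w[:217]=0;w[227:]=0;w[:,:223]=0;w[:,235:]=0
v,u=np.nonzero(w);P=onplane('side',np.c_[u,v],.038)[:,:2];d=P.mean(0)-C;print(len(u),'stripe',np.degrees(np.arctan2(d[1],d[0])),np.hypot(*d))
for n,q,z in(('notch',f(195,203),.036),('pegtop',f(164,352),.066),('red',f(220,184),.014)):
    d=onplane('side',q,z)[0][:2]-C;print(n,np.degrees(np.arctan2(d[1],d[0])),np.hypot(*d))
```

```text
green [210.7 228.1] 34 [0.6229 0.1303]
green [243.2 228.6] 37 [0.5453 0.0707]
yel/centre [206.8 217.9] 263 [0.6643 0.1055]
yel/centre [251.5 221.8] 212 [0.5456 0.0328]
yel/centre [217.1 222.1] 30 [0.6265 0.0992]
yel/centre [238.4 222.2] 33 [0.5757 0.0589]
yel/centre [226.5 230.8] 32 [0.5777 0.1092]
yel/centre [224.2 238.1] 16 [0.5618 0.1359]
yel/centre [217.1 222.2] 26 [0.6261 0.0995]
yel/centre [238.  222.4] 24 [0.5759 0.0603]
orange [210.9 235.6] 25 [0.5997 0.1529]
orange [241.1 236. ] 28 [0.5288 0.0985]
centre [0.57742669 0.10972667]
19 stripe -52.26105608468073 0.046405838504054144
notch -52.31477711160352 0.07305766831865558
pegtop 128.81668579380954 0.055948433968846696
red -55.79110330709254 0.11133545731760124
```

The dot pairs and stripe put the notch at −52.3°, against the pin at −55.3°, so 3° remain. The last push was commanded to −231° and reached −232.3°, so I'll repeat it to −234°.

```bash
python3 -c "
from h import *
rows([push(-234,.04,.09)])"
```

```text
pose [ 0.4999 -0.1263  0.0972] -141.4 f [-0.5  -0.45  0.77] t 13.225 w 0.0002779227300694298
[[np.float64(-6.54), np.float64(7.66), np.float64(0.29), np.float64(0.53)]]
```

```bash
python3 -m crank '[[[-6.5,7.7,0,0.5],[-6.5,7.7,0,0.5],[-6.5,7.7,0,0.5],[-6.5,7.7,0,0.5],[-6.5,7.7,0,0.5],[-6.5,7.7,1.5,0.5],[-6.5,7.7,3,0.5],[-6.5,7.7,3,0.5],[-6.5,7.7,3,0.5]]]'
python3 -c "
from h import *
rows([push(-234,.02,.0225),push(-234,.0125,.0225),push(-234,.04,.0225)])"
```

```text
t: 14.35
eef_pos: [0.5077, 0.1252, 0.0233]
ee_rot: [-3.141, 0.001, -2.511]
force: [0.4, 0.7, 0.5]
width: 0.0004
gripper_force: 0.0
pose [0.5077 0.1252 0.0233] -143.9 f [0.41 0.71 0.5 ] t 14.35 w 0.0003804220538066861
[[np.float64(-0.82), np.float64(-0.0), np.float64(0.03), np.float64(0.02)], [np.float64(-1.12), np.float64(-0.0), np.float64(0.03), np.float64(0.02)], [np.float64(-0.02), np.float64(-0.0), np.float64(0.03), np.float64(0.02)]]
```

```bash
python3 -m crank '[[[-0.6,0,0,0],[-0.85,0,0,0],[-1,0,0,0],[-1.12,0,0,0],[-1.12,0,0,0],[-0.6,0,0,0],[0,0,0,0],[0,0,-1.5,0],[0,0,-3,0],[0,0,-3,0]]]'
python3 -c "
from h import *
rows([(.5,-.10,.1,-144),(.5728,.1045,.1,-144)])"
```

```text
t: 15.6
eef_pos: [0.5081, 0.1251, 0.1002]
ee_rot: [-3.141, 0.006, -2.512]
force: [-0.4, -0.6, -1.8]
width: 0.0002
gripper_force: 0.0
pose [0.5081 0.1251 0.1002] -143.9 f [-0.45 -0.6  -1.79] t 15.6 w 0.00023606753619363546
[[np.float64(5.57), np.float64(-7.09), np.float64(0.01), np.float64(0.01)], [np.float64(-1.6), np.float64(-2.19), np.float64(0.01), np.float64(0.01)]]
```

```bash
python3 -m crank '[[[5.5,-6.5,0,0],[5.5,-6.5,0,0],[5.5,-6.5,0,0],[5.5,-6.5,0,0],[5.5,-6.5,0,0],[5.5,-6.5,0,0]]]'
python3 - <<'E'
from h import *
snap('side','s8.png');h=cv2.cvtColor(cv2.imread('pics/s8.png'),cv2.COLOR_BGR2HSV)
def dots(lo,hi):
    n,l,s,c=cv2.connectedComponentsWithStats(cv2.inRange(h,lo,hi)[205:245,198:258])
    return [(c[i]+[198,205],s[i,4]) for i in range(1,n) if 15<s[i,4]<60]
for n,L in(('g',dots((40,100,60),(85,255,255))),('y',dots((20,150,150),(35,255,255))),('o',dots((5,170,150),(15,255,255)))):
    P=[onplane('side',[c],.038)[0][:2] for c,a in L];print(n,len(L))
    if len(P)==2:d=P[1]-P[0];print(np.degrees(np.arctan2(d[1],d[0]))+90)
rows([(.5728,.1045,.06,-144)])
cv2.imwrite('pics/z8.png',cv2.resize(cv2.imread('pics/s8.png')[185:275,180:270],(600,600)))
E
```

```text
t: 16.35
eef_pos: [0.491, -0.0875, 0.0967]
ee_rot: [3.141, -0.0, -2.513]
force: [-0.2, 0.4, 0.3]
width: 0.0006
gripper_force: 0.0
g 2
-54.87607945870559
y 2
-54.977805849796766
o 2
-54.68565192171192
pose [ 0.4913 -0.0871  0.0969] -143.9 f [-0.46  0.46  0.05] t 16.4 w 0.0004544988429601772
[[np.float64(-7.15), np.float64(4.27), np.float64(1.48), np.float64(0.01)]]
```

View pics/z8.png

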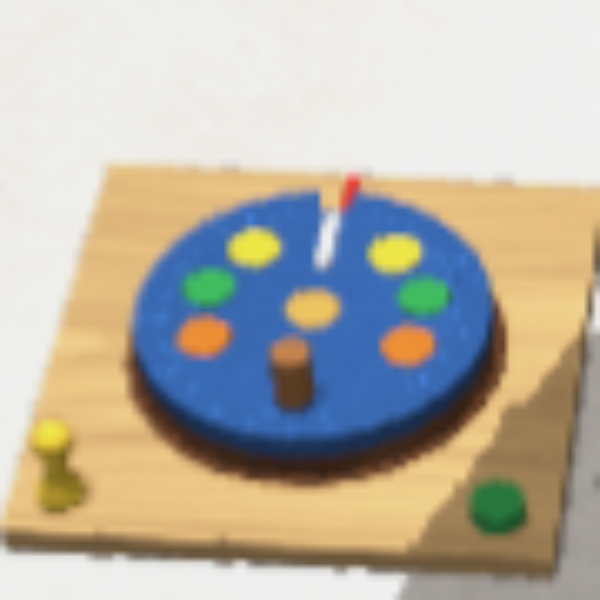

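The view shows the notch at crop (330,205), close to the red stripe at (350,190), with the pawn and token undisturbed. The notch is at −54.8°. As a last check I'll get the board angle in this same view, then move over the axle.

```bash
python3 - <<'E'
from h import *
h=cv2.cvtColor(cv2.imread('pics/s8.png'),cv2.COLOR_BGR2HSV)
r=cv2.inRange(h,(172,120,80),(180,255,255))|cv2.inRange(h,(0,160,80),(4,255,255));r[:205]=0;r[225:]=0;r[:,:225]=0;r[:,240:]=0
v,u=np.nonzero(r);P=onplane('side',np.c_[u,v],.014)[:,:2]
for C in(A,np.array([.5777,.1092]),np.array([.575,.107])):
  d=P.mean(0)-C;print(len(u),np.degrees(np.arctan2(d[1],d[0])),np.hypot(*d))
f=lambda a:np.array(a)/6.667+[180,185]-.4
q=onplane('side',f([[107,165],[600,187],[555,566],[5,538]]),.014)[:,:2];print(q.round(4))
e=q[1]-q[0];g=q[0]-q[3];k=q[2]-q[3]
print(np.degrees(np.arctan2(e[1],e[0]))+90,np.degrees(np.arctan2(g[1],g[0])),np.degrees(np.arctan2(k[1],k[0]))+90, np.linalg.norm(g),np.linalg.norm(k))
E
python3 -m crank '[[[-7.15,4.27,0,0],[-7.15,4.27,0,0],[-7.15,4.27,0,0],[-7.15,4.27,0,0],[-7.15,4.27,0,0],[-7.15,4.27,0,0]]]'
python3 -c "
from h import *
rows([(*A,.03,-144),(*A,.011,-144),(*A,0,-144)])"
```

```text
5 -52.061144367451554 0.10695806916023679
5 -55.65119008852278 0.10786385629896142
5 -53.80334360993762 0.10762688473174138
[[ 0.7414  0.0815]
 [ 0.5471 -0.0542]
 [ 0.4077  0.1429]
 [ 0.6011  0.2779]]
-55.06947705644518 -54.46075407467335 -55.08988756312604 0.241372842492611 0.23590962744409352
t: 17.15
eef_pos: [0.5725, 0.1037, 0.0969]
ee_rot: [3.141, -0.001, -2.512]
force: [-0.2, -0.1, -0.2]
width: 0.0003
gripper_force: 0.0
pose [0.5725 0.1037 0.0969] -143.9 f [-0.21 -0.08 -0.21] t 17.15 w 0.000328916695099862
[[np.float64(-0.03), np.float64(0.02), np.float64(2.68), np.float64(0.02)], [np.float64(-0.03), np.float64(0.02), np.float64(3.44), np.float64(0.02)], [np.float64(-0.03), np.float64(0.02), np.float64(3.88), np.float64(0.02)]]
```

Board is at −55.0° and the notch at −54.8°, so they're aligned. Next is the press at the axle, lowering in small steps and watching the force.

```bash
python3 -m crank '[[[0,0,2,0],[0,0,2.8,0],[0,0,3.2,0],[0,0,3.3,0],[0,0,3.4,0],[0,0,3.4,0]]]'; python3 -m crank '[[[0,0,0.08,0],[0,0,0.16,0],[0,0,0.16,0]]]'
```

```text
t: 17.9
eef_pos: [0.5738, 0.1041, 0.0128]
ee_rot: [-3.141, 0.001, -2.512]
force: [0.7, -0.7, -0.1]
width: 0.0004
gripper_force: 0.0
t: 18.27
eef_pos: [0.5739, 0.1043, 0.0085]
ee_rot: [-3.141, 0.001, -2.512]
force: [0.4, -0.4, 3.7]
width: 0.0006
gripper_force: 1.7
```

Contact: 3.7 N at a reading of 0.0085. I'll continue gently.

```bash
python3 -m crank '[[[0,0,0.08,0],[0,0,0.16,0],[0,0,0.16,0]]]'; python3 -m crank '[[[0,0,0.08,0],[0,0,0.16,0],[0,0,0.16,0]]]'
```

```text
t: 18.65
eef_pos: [0.5737, 0.1042, 0.004]
ee_rot: [-3.141, 0.001, -2.512]
force: [1.7, 0.1, 2.4]
width: 0.0004
gripper_force: 1.2
t: 19.02
eef_pos: [0.5737, 0.1042, 0.0007]
ee_rot: [-3.141, 0.001, -2.512]
force: [0.1, 0.3, 10.1]
width: 0.0006
gripper_force: 4.7
```

```bash
python3 -m crank '[[[0,0,0.06,0],[0,0,0.06,0]]]'; python3 -m crank '[[[0,0,0.06,0],[0,0,0.06,0]]]'
```

```text
t: 19.27
eef_pos: [0.5738, 0.1042, 0.0005]
ee_rot: [-3.141, 0.001, -2.511]
force: [-4.2, 0.2, 21.0]
width: 0.0005
gripper_force: 10.6
t: 19.52
eef_pos: [0.5739, 0.1042, 0.0003]
ee_rot: [-3.141, 0.002, -2.511]
force: [-8.6, 1.0, 32.7]
width: -0.0001
gripper_force: 16.5
```

It has hit a hard stop after about 11 mm of travel. I'll release straight up, move clear and verify with the camera.

```bash
python3 -m crank '[[[0,0,-0.5,0],[0,0,-2,0],[0,0,-4,0],[0,0,-4,0],[6.5,-4,-4,0],[6.5,-4,-4,0],[6.5,-4,-4,0],[6.5,-4,-4,0],[6.5,-4,-4,0],[6.5,-4,-4,0],[6.5,-4,-4,0],[6.5,-4,-4,0]]]'
python3 - <<'E'
from h import *
im,d=snap('side','s9.png');c=arm.get_calibration('side');R=np.array(c['R']);t=np.array(c['t'])
def reg(dd):
    vv,uu=np.mgrid[215:243,203:250];W=(rays(c,np.c_[uu.ravel(),vv.ravel()])*dd[vv,uu].ravel()[:,None]-t)@R
    r=np.hypot(*(W[:,:2]-A).T);k=(r<.065)&(W[:,2]<.045);P=W[k];G=np.c_[P[:,:2]-A,np.ones(len(P))];s=np.linalg.lstsq(G,P[:,2],rcond=None)[0];print(k.sum(),np.median(P[:,2]),s)
reg(d)
cv2.imwrite('pics/z9.png',cv2.resize(cv2.imread('pics/s9.png')[185:275,180:270],(600,600)))
E
```

```text
t: 21.02
eef_pos: [0.5011, -0.0718, 0.097]
ee_rot: [3.141, -0.0, -2.511]
force: [0.2, 1.3, 0.8]
width: 0.0004
gripper_force: 0.0
838 0.027680633485730258 [-0.00111756  0.00546334  0.02770343]
```

View pics/z9.png

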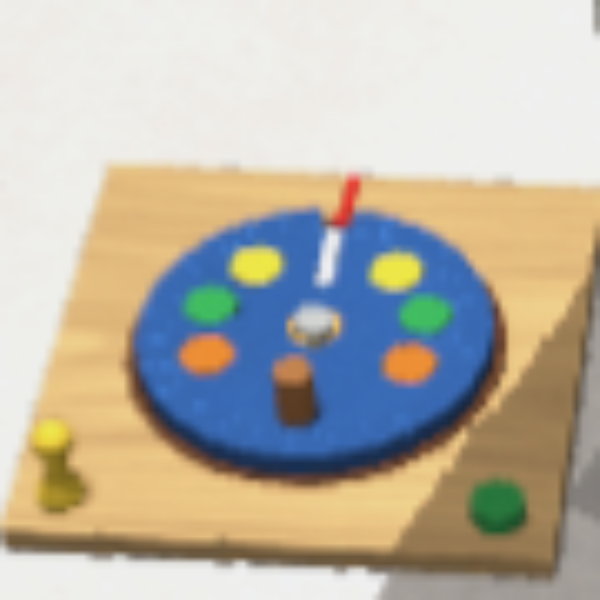

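The wheel top is now at z≈0.027, the pin sits in the notch under the red stripe at (345,200), and the bystanders are in place. A grey spindle end shows at the centre, (313,322). To be sure it wasn't the spindle that stopped the finger, I'll press once more off-centre, 35 mm from the axle on the pin side.

```bash
python3 -c "
from h import *
t=np.radians(-55);q=A+.035*np.array([np.cos(t),np.sin(t)])
rows([(*q,.1,-144),(*q,.006,-144)])"
```

```text
pose [ 0.501  -0.0719  0.097 ] -143.9 f [-0.4  -0.7  -0.14] t 21.075 w 0.000725626988684876
[[np.float64(-6.45), np.float64(2.61), np.float64(-0.12), np.float64(0.02)], [np.float64(-6.45), np.float64(2.61), np.float64(3.64), np.float64(0.02)]]
```

```bash
python3 -m crank '[[[-6.45,2.6,0,0],[-6.45,2.6,0,0],[-6.45,2.6,0,0],[-6.45,2.6,0,0],[-6.45,2.6,1.5,0],[-6.45,2.6,2.7,0],[-6.45,2.6,3.3,0],[-6.45,2.6,3.6,0],[-6.45,2.6,3.7,0],[-6.45,2.6,3.7,0]]]'; python3 -m crank '[[[0,0,0.08,0],[0,0,0.08,0]]]'; python3 -m crank '[[[0,0,0.08,0],[0,0,0.08,0]]]'
```

```text
t: 22.32
eef_pos: [0.5935, 0.0751, 0.0054]
ee_rot: [-3.141, 0.001, -2.512]
force: [0.4, -0.8, 0.5]
width: 0.001
gripper_force: 0.0
t: 22.58
eef_pos: [0.5931, 0.0751, 0.003]
ee_rot: [-3.141, 0.001, -2.512]
force: [0.0, 0.1, 0.1]
width: 0.0007
gripper_force: 0.0
t: 22.82
eef_pos: [0.5929, 0.075, 0.0006]
ee_rot: [3.142, -0.0, -2.512]
force: [-0.5, 0.3, 0.8]
width: 0.0001
gripper_force: 0.0
```

```bash
python3 -m crank '[[[0,0,0.06,0],[0,0,0.06,0]]]'; python3 -m crank '[[[0,0,0.06,0],[0,0,0.06,0]]]'
```

```text
t: 23.08
eef_pos: [0.5935, 0.0751, -0.0]
ee_rot: [-3.141, 0.001, -2.512]
force: [-1.1, -0.8, 7.6]
width: 0.0004
gripper_force: 3.4
t: 23.32
eef_pos: [0.594, 0.0752, -0.0005]
ee_rot: [-3.14, 0.002, -2.511]
force: [-2.9, 0.1, 13.4]
width: 0.0007
gripper_force: 6.8
```

```bash
python3 -m crank '[[[0,0,0.06,0],[0,0,0.06,0]]]'; python3 -m crank '[[[0,0,0.04,0],[0,0,0.04,0]]]';python3 -m crank '[[[0,0,-0.5,0],[0,0,-2,0],[0,0,-4,0],[0,0,-4,0],[6.5,-2.6,-4,0],[6.5,-2.6,-4,0],[6.5,-2.6,-4,0],[6.5,-2.6,-4,0],[6.5,-2.6,-4,0],[6.5,-2.6,-4,0],[6.5,-2.6,-4,0],[6.5,-2.6,-4,0]]]'
python3 - <<'E'
from h import *
im,d=snap('side','s10.png');c=arm.get_calibration('side');R=np.array(c['R']);t=np.array(c['t'])
vv,uu=np.mgrid[190:275,180:270];W=(rays(c,np.c_[uu.ravel(),vv.ravel()])*d[vv,uu].ravel()[:,None]-t)@R
r=np.hypot(*(W[:,:2]-A-[.003,.003]).T)
k=(r<.065)&(r>.015)&(W[:,2]<.034);b=(r>.095)&(r<.115)&(W[:,2]<.03)&(W[:,2]>.005)
print('wheel',np.median(W[k,2]),'board',np.median(W[b,2]))
a=cv2.imread('pics/s9.png').astype(int);e=np.abs(a-cv2.imread('pics/s10.png'))[185:275,180:270];print('diff px',(e.max(2)>40).sum())
E
```

```text
t: 23.58
eef_pos: [0.5942, 0.0751, -0.0012]
ee_rot: [-3.14, 0.002, -2.511]
force: [-5.7, -0.7, 19.9]
width: 0.0005
gripper_force: 10.7
t: 23.82
eef_pos: [0.5943, 0.0751, -0.0015]
ee_rot: [-3.14, 0.003, -2.511]
force: [-7.6, -0.8, 26.6]
width: 0.0006
gripper_force: 13.4
t: 25.32
eef_pos: [0.5, -0.0728, 0.095]
ee_rot: [3.141, -0.0, -2.512]
force: [0.0, 0.7, -0.7]
width: 0.0004
gripper_force: 0.0
wheel 0.02747926679128108 board 0.01429253247020739
diff px 73
```

The wheel top is 13.2 mm above the board face (13 mm when home), and the wheel held firm under 27 N. The tool is clear, so I'm handing in.

```bash
python3 -c "
from h import *
print(arm.job_done())"
```

```text
the job is handed in; nothing more can be done
None
```

The job is handed in: I turned the wheel by pushing its peg until the notch was over the pin, pressed it home (wheel top measured 13.2 mm above the board, 13 mm nominal), and moved the arm clear, with the pawn and token still in place in my last view of the board.

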